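# Stand the toppled splash guard back up at the stirrer

### The job

The splash guard has toppled onto its orange panel in front of the stirrer. Without gripping or lifting it, push its blue foot over so that the guard stands upright on the foot again; then, with the guard upright, push it along the bench until the front edge of the foot is flush against the front of the stirrer, about centred on it. Leave the beaker and all the other glassware and jars undisturbed.

Things in the scene. Friction and masses are not known exactly. Their poses are not given: they have to be found in the camera images.
- guard: L-shaped splash guard, 0.45-0.75 kg, mostly in its blue foot plate, 95 deep x 150 wide x 12 mm. Starts toppled: foot on edge, sole towards the stirrer. Origin: middle of the heel (foot's lower rear edge), on the bench toppled or standing. Axes at the start: x level, out of the sole; y along the heel; z up the foot, which fills x -12..0, z 0..95 mm. Standing, its z points heel to toe, its x down.
- guard_toe_left (a point): Left end (guard's y +75 mm) of the foot's toe edge, on its sole: 95 mm high while toppled, on the bench when standing. This edge must meet the stirrer. The guard tips about its heel when the foot's inner (panel-side) face is pushed near its upper edge towards the stirrer with 1 to 3 N; past about 30 degrees it goes over by itself and the panel swings up behind.
- guard_toe_right (a point): Right end (guard's y -75 mm) of the same toe edge. Sliding the standing guard along the bench takes 3 to 10 N; against the stirrer it stops dead. Pushed on its panel more than about 70 mm up it may tip forward.
- guard_top (a point): Middle of the top edge of the guard's panel, on its back face: on the bench while toppled, 115 mm high when standing. The panel is translucent orange with blue trim, 150 mm wide, 5 mm thick, its back face flush with the heel. While toppled it lies flat on the bench, pointing away from the stirrer, and fills x -115..-12, z 0..5 mm in the guard's starting axes.
- stirrer: Flat white magnetic stirrer that stays fixed to the bench, 130 (x) x 160 (y) x 28 mm high, with a blue strip along the top of its front and a round white plate whose top is 32 mm high. Origin: centre of the underside; its x axis points from its front to its rear.
- stirrer_front (a point): Middle of the lower edge of the stirrer's plain upright front face, at bench height, axes as the stirrer's (-x points out of the face towards the guard). At the start the guard's heel is 135 to 170 mm in front of it, up to 15 mm off centre and turned up to 0.15 rad.
- beaker: Bystander, not to be disturbed: glass beaker 52 mm across, 68 mm tall, on the stirrer's plate; origin centre of the underside.
- flask: Bystander, not to be disturbed: clear conical flask, 64 mm across, 105 mm tall, left (+y) of the guard; origin centre of the underside.
- amber: Bystander, not to be disturbed: amber bottle with blue cap, 60 mm across, 130 mm tall, right (-y) of the guard; origin centre of the underside.
- flask2: Bystander, not to be disturbed: greenish conical flask, 72 mm across, 120 mm tall; origin centre of the underside.
- clear: Bystander, not to be disturbed: clear bottle with grey cap, 70 mm across, 160 mm tall; origin centre of the underside.
- jar1: Bystander, not to be disturbed: white jar with red cap, 80 mm across, 130 mm tall; origin centre of the underside.
- jar2: Bystander, not to be disturbed: white jar with red cap, 70 mm across, 110 mm tall; origin centre of the underside.

How it is judged:
On the way, in this order (a step that is already met when the one before it is completed fails the run):
1. the guard stands upright on its foot (height (world z) of guard_top above 0.108 m and height (world z) of each of guard_toe_left, guard_toe_right below 0.006 m), for 0.2 s.
2. upright, its toe edge is flush against the stirrer's front (all of step 1 and x of each of guard_toe_left, guard_toe_right in the frame of stirrer_front above -0.007 m and y of guard in the frame of stirrer_front between -0.04 and 0.04 m), for 0.2 s.
At the end, for the whole second after the job is handed in: The guard stands at rest on its foot (both toe corners within 6 mm of the bench, top of the panel above 108 mm), both toe corners are within 7 mm of the stirrer's front face, and the heel's middle is within 40 mm of the stirrer's centre line (all of step 2 and linear speed of guard below 0.01 m/s); the robot touches nothing.
It fails at once if the guard is lifted or carried: the middle of its heel rises more than 20 mm off the bench (height (world z) of guard above 0.02 m).
It fails at once if the beaker is moved by more than 15 mm or tipped (distance of beaker from where it was at the start of the episode above 0.015 m or angle between beaker's own z axis and vertical above 0.3 rad).
It fails at once if another bystander is moved by more than 25 mm or tipped (distance of any of flask, amber, flask2, clear, jar1, jar2 from where it was at the start of the episode above 0.025 m or angle between any of flask, amber, flask2, clear, jar1, jar2's own z axis and vertical above 0.3 rad).
It also fails if it takes over 51 s, if anything falls off the work surface, if the arm or the gripper's body presses on something with over 40 N, if the wrist force passes 120 N, or if a joint passes its speed limit or range.

### The arm

A 6-joint arm with a two-finger parallel gripper is mounted at the origin on the work surface. World frame = base frame: x ahead of the robot, y to its left, z up, the work surface at z = 0. Lengths are in m, angles in rad, forces in N, time in s.
With the tool pointing down it reaches from about 0.35 to 0.925 m from the base axis. Payload 6.4 kg.
Tool frame: the origin (TCP) lies on the centre line of the jaws, within the pads' length; the fingertips stand 14 mm ahead of it and the grasp point (between the pads) lies 5 mm behind it; z points along the fingers, y is the line along which they close (so a half turn about z gives the same grasp; the last joint's range is limited). The gripper opens to 94 mm and grips with 3 to 60 N. Pads are 16 mm wide; open, the fingers measure 119 mm over their backs; the gripper's body (75 mm by 177 mm) begins 78 mm behind the grasp point.
Start: joints at [0.995, 0.245, 1.558, -0, 1.339, -0.174], TCP at [0.254, 0.598, 0.219] pointing down, gripper open.
Joint ranges: [-3.13, 3.13], [-1.02, 2.26], [0.13, 2.54], [-0.95, 4.09], [0.21, 2.88], [-2.74, 2.74]. Speed limits (rad/s): [2.57, 2.57, 3.14, 3.14, 3.14, 3.14].

### API

Orientations are given as a unit quaternion [x, y, z, w].
In Python, from rig import bot gives the robot as it stands.
- The arm moves only by the tool carry_out, never from a script. Its argument "plan" is a list that holds one entry, the list of rows, each a list of 7 numbers: the turn, a rotation vector about the tool's x, y, z in rad, then the shift along the tool's x, y, z in m, then the gripper's target within -1 to 1 (fully open at 1, half-way at 0, shut at -1). A call has 1 to 20 rows; each row shifts and turns the commanded pose from where the row before left it, along the tool's axes as they then stand; what a row does not reach is not made up. A row lasts 1/12 s, in which the tool goes at most 41.7 mm and 7.16 degrees, less where a joint would pass 70% of its speed; a pose out of reach is approached as far as the arm can. A call with a gripper value outside its range is refused whole. The fingers move at their own pace and stop on an object; "grip_force" is the grip in N (left out, the last holds). Time passes only in rows, so rows that do not move let the fingers close. It gives the time, the measured TCP pose, the force, the opening and the grip force at its end, in the units of the state.
- bot.sense(): the state, without advancing time (a new reading comes with each control period).
- bot.read_camera(name): name is "side" or "top" or "wrist"; returns the picture (420x560x3 uint8, red, green, blue); there is no depth.
- bot.camera_info(name): a dict with "camera_matrix" (3x3 intrinsics, pixels), "distortion" ([k1, k2, p1, p2, k3] as OpenCV has them; the pictures are not rectified), "R" (3x3) and "t" (3): a world point X has camera coordinates R X + t; the wrist camera has in their place "hand_eye" (4x4, takes a point from camera to tool coordinates, whose origin is the TCP and whose axes are the flange's). Camera axes: x right, y down, z forward; pixel columns grow to the right and rows downward; lengths in m; the calibration is good to about 2 mm. A picture is of the moment at which its call begins: read the wrist's pose just before it. camera_info takes no time and is no camera call.
- bot.finish_job(): hands the job in; it is judged then, once.
The state is a dict: "time_s": time; "qpos": joint angles; "qvel": joint speeds; "tau": joint torques, N m; "position": TCP position; "ee_rot": TCP orientation; "force": force on the tool from outside, world axes, zero at the start; "torque": the same for the moment, N m; "gripper_width": finger opening in m; "gripper_force": force on a finger pad.
Only numpy, scipy, OpenCV 4.12 (cv2) and the standard library are available. Lean on these libraries where they do the work, as an engineer would, in place of code of your own. Each camera call takes 0.05 s, during which the arm holds its last target. There are 200 camera calls.

## Working session

There is one attempt and no reset: what is moved stays moved. The work goes in short steps, Python scripts to look and compute and a tool call to move; the robot and the scene stay as the last step left them, time stands still between calls to the robot, and variables do not carry over. Pictures are saved under pics/ and viewed, at most 10 in all, crops included, and the job is handed in when it is done.

Besides the shell and the picture viewer there is one more tool, called after "Emit:" as name([rows], argument=value, ...), one row to a line, values as JSON. carry_out: Moves the arm, as the interface text tells. Its arguments: {"type":"object","properties":{"plan":{"type":"array"},"grip_force":{"type":"number"}},"required":["plan"]}

```bash
mkdir -p pics && python3 - <<'E'
from rig import bot
import cv2
s=bot.sense();print(s)
for n in("top","side"):
    cv2.imwrite(f"pics/{n}0.png",bot.read_camera(n)[:,:,::-1])
    c=bot.camera_info(n);print(n,c)
E
```

```text
{'time_s': 0.0, 'qpos': array([ 9.94908861e-01,  2.45775185e-01,  1.55898419e+00, -1.16068135e-05,
        1.33869159e+00, -1.74087977e-01]), 'qvel': array([-1.10693272e-03, -4.03516910e-05, -8.42935914e-04, -2.39580286e-04,
       -4.33730026e-04,  9.83773534e-04]), 'tau': array([-2.91624201e-04, -4.15818250e+01, -3.14607346e+01,  6.84668147e-02,
        3.31662060e-02, -1.39360463e-04]), 'position': array([0.25387799, 0.59775833, 0.21838624]), 'ee_rot': array([ 1.99549661e-01,  9.79887274e-01, -8.66662351e-04, -3.35060834e-04]), 'force': array([-0.42667128, -1.00409601, -0.11936046]), 'torque': array([ 0.00735308, -0.0215079 , -0.00385359]), 'gripper_force': 0.0, 'gripper_width': 0.09391942515564317}
top {'camera_matrix': array([[432.43988991,   0.        , 276.63952189],
       [  0.        , 432.43988991, 215.32130272],
       [  0.        ,   0.        ,   1.        ]]), 'distortion': array([-0.07890721,  0.        ,  0.        ,  0.        ,  0.        ]), 'R': array([[ 0.02881346, -0.9994534 , -0.01620752],
       [-0.98081098, -0.02514085, -0.19333329],
       [ 0.19282014,  0.02146712, -0.98099926]]), 't': array([0.00282405, 0.58813524, 1.49085655])}
side {'camera_matrix': array([[524.67883884,   0.        , 274.28826615],
       [  0.        , 524.67883884, 205.35417839],
       [  0.        ,   0.        ,   1.        ]]), 'distortion': array([-0.20753166,  0.        ,  0.        ,  0.        ,  0.        ]), 'R': array([[ 0.98219174, -0.1869974 , -0.0182034 ],
       [-0.12489867, -0.57748449, -0.80679116],
       [ 0.14035567,  0.79469719, -0.59055622]]), 't': array([-0.59652266,  0.14406195,  1.52495302])}
```

View pics/top0.png

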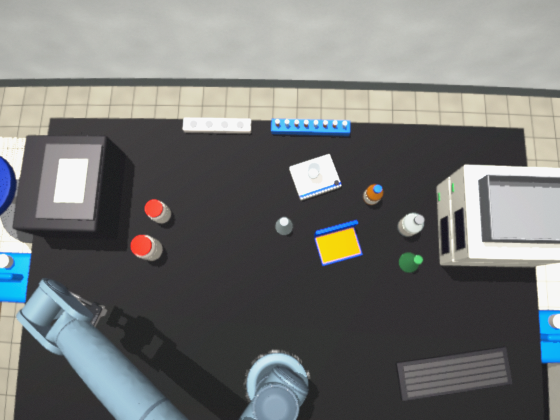

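View pics/side0.png

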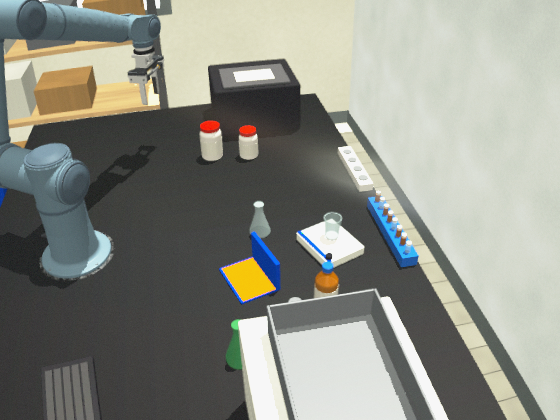

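The top view shows the guard's panel near (340,245), its foot edge near (337,228), the stirrer at (315,177), the flask at (284,226) and the amber bottle at (373,194). I'll enlarge both views to measure corners.

```bash
python3 - <<'E'
import cv2
a=cv2.imread("pics/top0.png")[140:275,265:425];cv2.imwrite("pics/topc.png",cv2.resize(a,None,fx=4.4,fy=4.4,interpolation=cv2.INTER_CUBIC))
a=cv2.imread("pics/side0.png")[195:315,210:370];cv2.imwrite("pics/sidec.png",cv2.resize(a,None,fx=5,fy=5,interpolation=cv2.INTER_CUBIC))
E
```

```text
(no output)
```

View pics/topc.png

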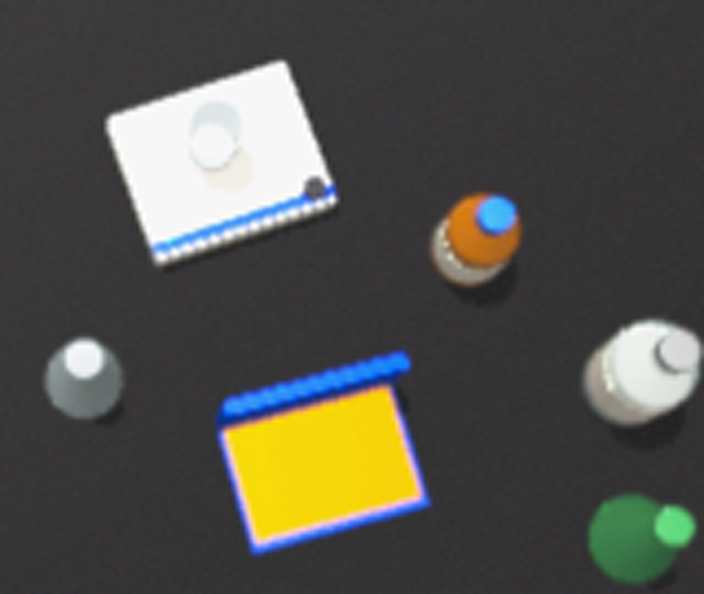

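View pics/sidec.png

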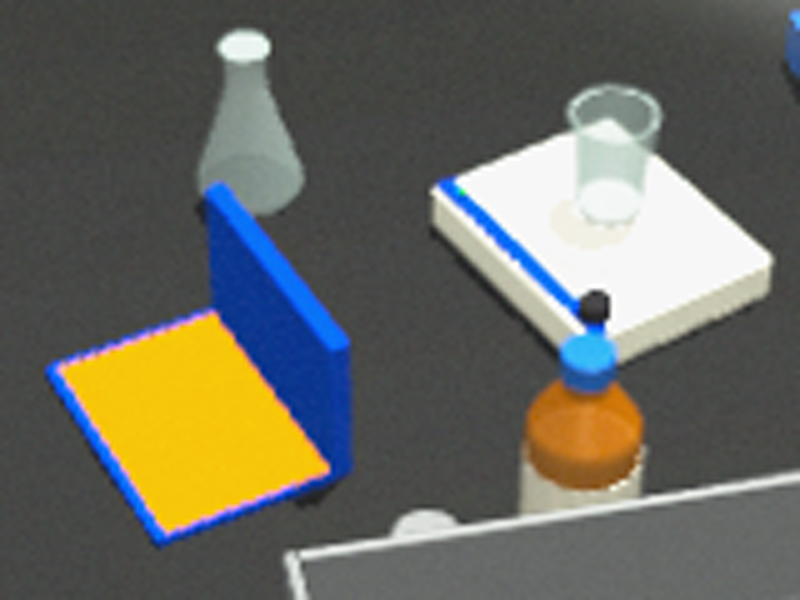

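Readings from the crops (enlarged pixels): panel far edge in top (253,551)-(429,503), foot top outer edge (228,400)-(405,353), stirrer front bottom edge (160,265)-(337,205). In the side crop, the foot top outer edge runs (225,183)-(350,342) and the stirrer bottom front starts at (434,225). I'll fit the poses next.

```bash
cat > h.py <<'E'
from rig import bot
import numpy as np,cv2
from scipy.optimize import least_squares
from scipy.spatial.transform import Rotation as Ro
CR={"top":(265,140,4.4),"side":(210,195,5.)}
def px(n,u,v,crop=None):
    ox,oy,s=crop or CR[n]; return ((u+.5)/s-.5+ox,(v+.5)/s-.5+oy)
def proj(n,X):
    c=bot.camera_info(n); return cv2.projectPoints(np.array(X,float).reshape(-1,3),cv2.Rodrigues(c["R"])[0],c["t"],c["camera_matrix"],c["distortion"])[0][:,0]
def ray(n,p,z):
    c=bot.camera_info(n); q=cv2.undistortPoints(np.array([[p]],float),c["camera_matrix"],c["distortion"])[0,0]
    d=c["R"].T@[q[0],q[1],1]; o=-c["R"].T@c["t"]; return o+d*(z-o[2])/d[2]
def w(p,L):
    c,s=np.cos(p[2]),np.sin(p[2]);L=np.array(L)
    return np.c_[p[0]+c*L[:,0]-s*L[:,1],p[1]+s*L[:,0]+c*L[:,1],L[:,2]]
def fit(obs,p0):
    def r(p): return np.concatenate([(proj(n,w(p,[L]))[0]-px(n,*uv)) for n,uv,L in obs])
    s=least_squares(r,p0,loss="soft_l1"); return s.x,r(s.x).reshape(-1,2).round(1)
E
python3 - <<'E'
from h import *
m=.001
G=[("top",(253,551),(-.115,.075,.005)),("top",(429,503),(-.115,-.075,.005)),("top",(228,400),(0,.075,.095)),("top",(405,353),(0,-.075,.095)),
("top",(410,368),(-.012,-.075,.095)),
("side",(50,372),(-.115,.075,.005)),("side",(165,542),(-.115,-.075,.002)),("side",(208,192),(-.012,.075,.095)),("side",(225,183),(0,.075,.095)),("side",(332,348),(-.012,-.075,.095)),("side",(350,342),(0,-.075,.095)),("side",(350,468),(0,-.075,0))]
S=[("top",(155,250),(-.065,.08,.028)),("top",(335,190),(-.065,-.08,.028)),("top",(160,265),(-.065,.08,0)),("top",(337,205),(-.065,-.08,0)),("top",(106,120),(.065,.08,.028)),("top",(285,62),(.065,-.08,.028)),
("side",(432,195),(-.065,.08,.028)),("side",(434,225),(-.065,.08,0)),("side",(612,365),(-.065,-.08,0)),("side",(771,262),(.065,-.08,.028)),("side",(770,292),(.065,-.08,0))]
g,r=fit(G,[.6,-.15,.2]);print("g",g,r.tolist())
s,r=fit(S,[.75,-.1,.3]);print("s",s,r.tolist())
c,sn=np.cos(s[2]),np.sin(s[2]);R=np.array([[c,sn],[-sn,c]])
print("heel in front frame",R@(g[:2]-s[:2])+[.065,0])
for n,v,uv,z in [("flask","top",(84,357),.105),("amber","top",(497,215),.13),("clear","top",(680,352),.16),("flask2","top",(676,526),.12)]:
    P=ray(v,px(v,*uv),z);cg,sg=np.cos(g[2]),np.sin(g[2]);print(n,P,np.array([[cg,sg],[-sg,cg]])@(P[:2]-g[:2]))
P=Ro.from_quat(bot.sense()["ee_rot"]).as_matrix();print(P.round(3))
E
```

```text
g [ 0.55226378 -0.19081491  0.29073729] [[0.5, -0.3], [0.1, -0.2], [-0.7, -0.1], [0.4, -0.6], [0.3, -0.7], [-0.7, -1.0], [-1.3, 0.5], [-0.6, -1.1], [-0.1, -0.6], [-0.2, 0.2], [0.3, -0.1], [0.7, 0.9]]
s [ 0.74991147 -0.11952016  0.37256432] [[1.3, 1.7], [0.9, 1.1], [-0.1, 0.0], [-0.5, -0.4], [0.3, -0.6], [-0.4, -1.3], [0.1, -1.6], [-0.4, -0.3], [-3.9, 2.4], [1.1, -1.5], [0.5, -0.1]]
heel in front frame [-0.14504011  0.00554104]
flask [ 0.55998461 -0.00718308  0.105     ] [0.06003646 0.17371207]
amber [ 0.67697891 -0.32858728  0.13      ] [ 0.07998754 -0.16774111]
clear [ 0.56526884 -0.46017211  0.16      ] [-0.06475429 -0.26178104]
flask2 [ 0.4368901  -0.46528342  0.12      ] [-0.18921054 -0.22987696]
[[-0.92   0.391 -0.001]
 [ 0.391  0.92  -0.001]
 [ 0.    -0.002 -1.   ]]
```

Emit:
carry_out([
  [[0, 0, 0, -0.0255, -0.0307, 0, 1], [0, 0, 0, -0.0255, -0.0307, 0, 1], [0, 0, 0, -0.0255, -0.0307, 0, 1], [0, 0, 0, -0.0255, -0.0307, 0, 1], [0, 0, 0, -0.0255, -0.0307, 0, 1], [0, 0, 0, -0.0255, -0.0307, 0, 1], [0, 0, 0, -0.0255, -0.0307, 0, 1], [0, 0, 0, -0.0255, -0.0307, 0, 1], [0, 0, 0, -0.0255, -0.0307, 0, 1], [0, 0, 0, -0.0255, -0.0307, 0, 1], [0, 0, 0, -0.0255, -0.0307, 0, 1], [0, 0, 0, -0.0255, -0.0307, 0, 1], [0, 0, 0, -0.0255, -0.0307, 0, 1], [0, 0, 0, -0.0255, -0.0307, 0, 1], [0, 0, 0, -0.0255, -0.0307, 0, 1], [0, 0, 0, -0.0255, -0.0307, 0, 1], [0, 0, 0, -0.0255, -0.0307, 0, 1], [0, 0, 0, -0.0255, -0.0307, 0, 1], [0, 0, 0, -0.0255, -0.0307, 0, 1], [0, 0, 0, -0.0255, -0.0307, 0, 1]],
])

```text
time_s: 1.77
position: [0.4834, -0.1683, 0.2191]
ee_rot: [0.2, 0.98, 0.0, -0.0]
force: [0.5, 0.0, -0.3]
gripper_width: 0.0939
gripper_force: 0.0
```

Emit:
carry_out([
  [[0, 0, -0.1155, 0, 0, 0, 1], [0, 0, -0.1155, 0, 0, 0, 1], [0, 0, -0.1155, 0, 0, 0, 1], [0, 0, -0.1155, 0, 0, 0, 1], [0, 0, -0.1155, 0, 0, 0, 1], [0, 0, -0.1155, 0, 0, 0, 1], [0, 0, 0, 0, 0, 0, 1], [0, 0, 0, 0, 0, 0, 1]],
])

```text
time_s: 2.43
position: [0.4832, -0.1662, 0.2191]
ee_rot: [-0.144, 0.99, 0.0, -0.0]
force: [0.3, 0.2, -0.7]
gripper_width: 0.0937
gripper_force: 0.0
```

```bash
cat >> h.py <<'E'
def loc(g):
    s=bot.sense();R=Ro.from_quat(s["ee_rot"]).as_matrix();c,sn=np.cos(g[2]),np.sin(g[2])
    L=np.array([[c,sn],[-sn,c]])@(s["position"][:2]-g[:2])
    print("t",s["time_s"],"pos",s["position"].round(4),"local",L.round(4),"tool y yaw-90",np.arctan2(R[1,1],R[0,1])-np.pi/2,"Rz",R[:,2].round(3),"F",s["force"].round(2),"q6",s["qpos"][5])
E
python3 -c "
from h import *
loc([.5523,-.1908,.2907])"
```

```text
t 2.4333 pos [ 0.4832 -0.1662  0.2191] local [-0.0591  0.0434] tool y yaw-90 0.28827615340528046 Rz [-0.001  0.    -1.   ] F [ 0.33  0.16 -0.65] q6 -2.412427802355929
```

Emit:
carry_out([
  [[0, 0, 0, 0, -0.0215, 0, 1], [0, 0, 0, 0, -0.0215, 0, 1], [0, 0, 0, 0, 0, 0.026, 1], [0, 0, 0, 0, 0, 0.026, 1], [0, 0, 0, 0, 0, 0.026, 1], [0, 0, 0, 0, 0, 0.026, 1], [0, 0, 0, 0, 0, 0.026, 1], [0, 0, 0, 0, 0, 0, 1], [0, 0, 0, 0, 0, 0, 1]],
])

```text
time_s: 3.18
position: [0.4949, -0.2069, 0.0884]
ee_rot: [-0.144, 0.99, 0.001, -0.001]
force: [-0.4, -0.6, -0.3]
gripper_width: 0.0938
gripper_force: 0.0
```

Emit:
carry_out([
  [[0, 0, 0, -0.01, 0, 0, 1], [0, 0, 0, -0.01, 0, 0, 1], [0, 0, 0, -0.006, 0, 0, 1], [0, 0, 0, -0.004, 0, 0, 1], [0, 0, 0, -0.004, 0, 0, 1], [0, 0, 0, -0.004, 0, 0, 1], [0, 0, 0, -0.004, 0, 0, 1], [0, 0, 0, -0.004, 0, 0, 1], [0, 0, 0, -0.004, 0, 0, 1], [0, 0, 0, -0.004, 0, 0, 1], [0, 0, 0, 0, 0, 0, 1]],
])

```text
time_s: 4.1
position: [0.5482, -0.1918, 0.0895]
ee_rot: [-0.145, 0.989, -0.0, 0.0]
force: [-0.2, 0.8, 0.7]
gripper_width: 0.0941
gripper_force: 0.0
```

```bash
python3 -c "
from h import *
loc([.5523,-.1908,.2907])
a=bot.read_camera('side')[195:315,210:370,::-1];cv2.imwrite('pics/sidec1.png',cv2.resize(a,None,fx=5,fy=5,interpolation=cv2.INTER_CUBIC))"
```

```text
t 4.1 pos [ 0.5482 -0.1918  0.0895] local [-0.0042  0.0002] tool y yaw-90 0.29144767123966187 Rz [ 0. -0. -1.] F [-0.22  0.83  0.74] q6 -2.394178557763159
```

View pics/sidec1.png

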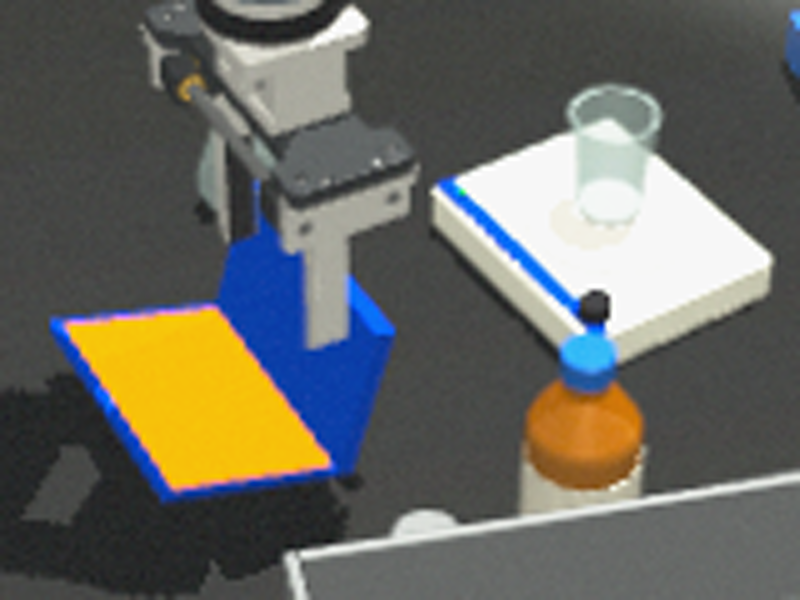

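The guard is tipping about its heel. The panel edge (170,495) is off the bench and the foot leans about 15–20° with the fingers on its inner face. I'll keep pushing.

Emit:
carry_out([
  [[0, 0, 0, -0.004, 0, 0, 1], [0, 0, 0, -0.004, 0, 0, 1], [0, 0, 0, -0.004, 0, 0, 1], [0, 0, 0, -0.004, 0, 0, 1], [0, 0, 0, -0.004, 0, 0, 1], [0, 0, 0, -0.004, 0, 0, 1], [0, 0, 0, -0.004, 0, 0, 1], [0, 0, 0, -0.004, 0, 0, 1], [0, 0, 0, -0.004, 0, 0, 1], [0, 0, 0, -0.004, 0, 0, 1], [0, 0, 0, -0.004, 0, 0, 1], [0, 0, 0, 0, 0, 0, 1], [0, 0, 0, 0, 0, 0, 1], [0, 0, 0, 0, 0, 0, 1], [0, 0, 0, 0, 0, 0, 1]],
])

```text
time_s: 5.4
position: [0.5895, -0.1794, 0.0894]
ee_rot: [-0.145, 0.989, 0.0, -0.0]
force: [0.6, -0.2, -0.8]
gripper_width: 0.0938
gripper_force: 0.0
```

```bash
python3 -c "
from h import *
loc([.5523,-.1908,.2907])
a=bot.read_camera('side')[195:315,210:370,::-1];cv2.imwrite('pics/sidec2.png',cv2.resize(a,None,fx=5,fy=5,interpolation=cv2.INTER_CUBIC))"
```

```text
t 5.4 pos [ 0.5895 -0.1794  0.0894] local [0.0389 0.0003] tool y yaw-90 0.2910199838699712 Rz [-0.  0. -1.] F [ 0.62 -0.19 -0.8 ] q6 -2.3409459580626755
```

View pics/sidec2.png

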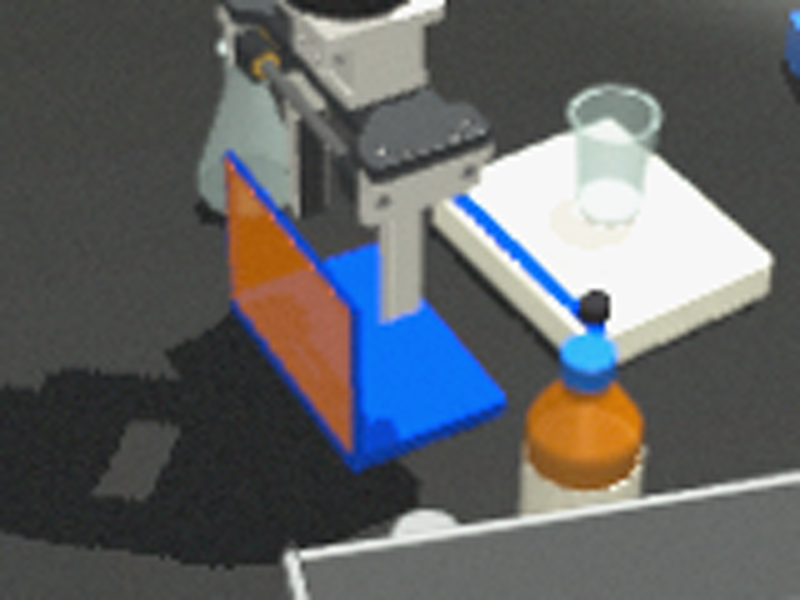

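The guard now stands: heel corners at (232,310) and (357,468), toe right at (505,408), panel upright. I'll raise the tool, go behind the guard, and lean the tool so its tips lead.

Emit:
carry_out([
  [[0, 0, 0, 0, 0, -0.02, 1], [0, 0, 0, 0, 0, -0.03, 1], [0, 0, 0, 0, 0, -0.03, 1], [0, 0, 0, 0, 0, -0.03, 1], [0, 0, 0, 0, 0, -0.02, 1], [0, 0, 0, 0, 0, 0, 1], [0, 0, 0, 0.025, 0, 0, 1], [0, 0, 0, 0.03, 0, 0, 1], [0, 0, 0, 0.03, 0, 0, 1], [0, 0, 0, 0.03, 0, 0, 1], [0, 0, -0.082, 0, 0, 0, 1], [0, -0.1, 0, 0, 0, 0, 1], [0, -0.1, 0, 0, 0, 0, 1], [0, -0.1, 0, 0, 0, 0, 1], [0, -0.1, 0, 0, 0, 0, 1], [0, 0, 0, 0, 0, 0, 1], [0, 0, 0, 0, 0, 0, 1]],
])

```text
time_s: 6.87
position: [0.4991, -0.1865, 0.2285]
ee_rot: [-0.161, 0.971, 0.027, 0.177]
force: [0.1, -0.1, 0.1]
gripper_width: 0.094
gripper_force: 0.0
```

```bash
python3 - <<'E'
from h import *
loc([.7499,-.1195,.3726])
G=[("side",(357,468),(0,-.075,0)),("side",(232,308),(0,.075,0)),("side",(228,153),(0,.075,.115)),("side",(505,403),(.095,-.075,.012)),("side",(505,412),(.095,-.075,0))]
g,r=fit(G,[.55,-.19,.3]);print(g,r.tolist());loc(g)
a=bot.read_camera('top')[140:275,265:425,::-1];cv2.imwrite('pics/topc3.png',cv2.resize(a,None,fx=4.4,fy=4.4,interpolation=cv2.INTER_CUBIC))
E
```

```text
t 6.8667 pos [ 0.4991 -0.1865  0.2285] local [-0.258   0.0289] tool y yaw-90 0.3272591416121913 Rz [ 0.334  0.109 -0.936] F [ 0.13 -0.15  0.14] q6 -2.7414264115092637
[ 0.55281211 -0.19051232  0.28221471] [[-0.7, 0.9], [0.2, -0.1], [-0.6, -0.4], [0.6, -1.0], [0.4, 0.4]]
t 6.8667 pos [ 0.4991 -0.1865  0.2285] local [-0.0505  0.0189] tool y yaw-90 0.3272591416121913 Rz [ 0.334  0.109 -0.936] F [ 0.13 -0.15  0.14] q6 -2.7414264115092637
```

View pics/topc3.png

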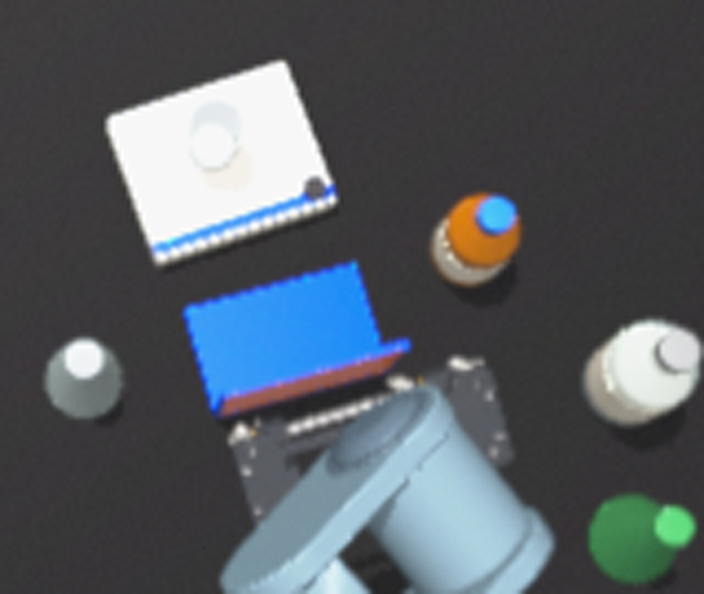

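The top view shows the guard upright: toe edge (185,310)-(357,265) and stirrer front (160,265)-(337,205). Joint 6 is at its limit, so I'll spin the tool half a turn, which gives the equivalent orientation.

Emit:
carry_out([
  [[0, 0, 0.05, 0, 0, 0, 1], [0, 0, 0.12, 0, 0, 0, 1], [0, 0, 0.12, 0, 0, 0, 1], [0, 0, 0.12, 0, 0, 0, 1], [0, 0, 0.12, 0, 0, 0, 1], [0, 0, 0.12, 0, 0, 0, 1], [0, 0, 0.12, 0, 0, 0, 1], [0, 0, 0.12, 0, 0, 0, 1], [0, 0, 0.12, 0, 0, 0, 1], [0, 0, 0.12, 0, 0, 0, 1], [0, 0, 0.12, 0, 0, 0, 1], [0, 0, 0.12, 0, 0, 0, 1], [0, 0, 0.12, 0, 0, 0, 1], [0, 0, 0.12, 0, 0, 0, 1], [0, 0, 0.12, 0, 0, 0, 1], [0, 0, 0.12, 0, 0, 0, 1], [0, 0, 0.12, 0, 0, 0, 1], [0, 0, 0.12, 0, 0, 0, 1]],
])

```text
time_s: 8.42
position: [0.5001, -0.187, 0.2291]
ee_rot: [0.761, 0.624, 0.167, 0.065]
force: [-0.2, 0.6, -0.3]
gripper_width: 0.0941
gripper_force: 0.0
```

Emit:
carry_out([
  [[0, 0, 0.12, 0, 0, 0, 1], [0, 0, 0.12, 0, 0, 0, 1], [0, 0, 0.12, 0, 0, 0, 1], [0, 0, 0.12, 0, 0, 0, 1], [0, 0, 0.12, 0, 0, 0, 1], [0, 0, 0.12, 0, 0, 0, 1], [0, 0, 0.12, 0, 0, 0, 1], [0, 0, 0.12, 0, 0, 0, 1], [0, 0, 0.09, 0, 0, 0, 1], [0, 0, 0, 0, 0, 0, 1], [0, 0, 0, 0, 0, 0, 1]],
])

```text
time_s: 9.33
position: [0.5001, -0.1868, 0.2292]
ee_rot: [0.97, 0.163, 0.177, -0.027]
force: [-1.0, 0.1, 0.2]
gripper_width: 0.0939
gripper_force: 0.0
```

```bash
cat >> h.py <<'E'
def aim(P,yaw,lean):
    s=bot.sense();R=Ro.from_quat(s["ee_rot"])
    f=np.array([np.cos(yaw),np.sin(yaw),0]);l=np.array([-f[1],f[0],0])
    z=np.sin(lean)*f-np.cos(lean)*np.array([0,0,1.]);y=-l;x=np.cross(y,z)
    T=Ro.from_matrix(np.c_[x,y,z])
    print("turn",(R.inv()*T).as_rotvec().round(4),"shift in target axes",T.inv().apply(np.array(P)-s["position"]).round(4),"q",s["qpos"].round(3))
E
python3 - <<'E'
from h import *
G=[("top",(185,308),(.095,.075,.012)),("top",(357,263),(.095,-.075,.012)),("top",(410,342),(0,-.075,.115))]
g,r=fit(G,[.55,-.19,.3]);print(g,r.tolist())
S=[("top",(155,250),(-.065,.08,.028)),("top",(335,190),(-.065,-.08,.028)),("top",(160,265),(-.065,.08,0)),("top",(337,205),(-.065,-.08,0)),("top",(106,120),(.065,.08,.028)),("top",(285,62),(.065,-.08,.028)),
("side",(432,195),(-.065,.08,.028)),("side",(434,225),(-.065,.08,0)),("side",(771,262),(.065,-.08,.028)),("side",(770,292),(.065,-.08,0))]
s,r=fit(S,[.75,-.1,.3]);print("s",s)
loc(s)
f=np.array([np.cos(.33),np.sin(.33)])
P=g[:2]-.045*f
aim([P[0],P[1],.2285],.34,.4)
E
```

```text
[ 0.55264747 -0.19054346  0.30040447] [[0.1, -0.0], [-0.2, -0.5], [0.1, 0.5]]
s [ 0.74911978 -0.11996132  0.36361175]
t 9.3333 pos [ 0.5001 -0.1868  0.2292] local [-0.2565  0.0261] tool y yaw-90 -2.8106481288922462 Rz [ 0.335  0.11  -0.936] F [-0.98  0.09  0.16] q6 0.3962558019256072
turn [ 0.0087  0.0395 -0.0063] shift in target axes [0.0028 0.0206 0.0019] q [-0.729 -0.201  2.025  0.34   1.153  0.396]
```

Emit:
carry_out([
  [[0.019, 0.04, -0.029, 0, 0, 0, 1], [0, 0, 0, 0.001, 0.02, 0, 1], [0, 0, 0, -0.0107, 0, 0.0254, 1], [0, 0, 0, -0.0107, 0, 0.0254, 1], [0, 0, 0, -0.0107, 0, 0.0254, 1], [0, 0, 0, -0.0107, 0, 0.0254, 1], [0, 0, 0, -0.0107, 0, 0.0254, 1], [0, 0, 0, -0.0107, 0, 0.0254, 1], [0, 0, 0, -0.0107, 0, 0.0254, 1], [0, 0, 0, 0, 0, 0, 1], [0, 0, 0, 0, 0, 0, 1]],
])

```text
time_s: 10.25
position: [0.5077, -0.2037, 0.0358]
ee_rot: [0.964, 0.177, 0.195, -0.038]
force: [-0.6, -0.2, -0.1]
gripper_width: 0.0939
gripper_force: 0.0
```

```bash
python3 -c "
from h import *
loc([.5526,-.1905,.295]);loc([.7491,-.12,.364]);aim([.5526,-.1905,.035],.364,.4)"
```

```text
t 10.25 pos [ 0.5077 -0.2037  0.0358] local [-0.0468  0.0004] tool y yaw-90 -2.777889260465571 Rz [ 0.363  0.142 -0.921] F [-0.56 -0.21 -0.08] q6 0.08643861599745924
t 10.25 pos [ 0.5077 -0.2037  0.0358] local [-0.2554  0.0077] tool y yaw-90 -2.777889260465571 Rz [ 0.363  0.142 -0.921] F [-0.56 -0.21 -0.08] q6 0.08643861599745924
turn [-0.0039 -0.0001 -0.002 ] shift in target axes [0.0427 0.0036 0.0189] q [-0.77   0.147  2.101  0.522  0.792  0.086]
```

Emit:
carry_out([
  [[0, 0, 0, 0.0074, 0, 0.0031, 1], [0, 0, 0, 0.0074, 0, 0.0031, 1], [0, 0, 0, 0.0037, 0, 0.0016, 1], [0, 0, 0, 0.0037, 0, 0.0016, 1], [0, 0, 0, 0.0037, 0, 0.0016, 1], [0, 0, 0, 0.0037, 0, 0.0016, 1], [0, 0, 0, 0.0037, 0, 0.0016, 1], [0, 0, 0, 0.0037, 0, 0.0016, 1], [0, 0, 0, 0.0037, 0, 0.0016, 1], [0, 0, 0, 0.0037, 0, 0.0016, 1], [0, 0, 0, 0.0037, 0, 0.0016, 1], [0, 0, 0, 0.0037, 0, 0.0016, 1], [0, 0, 0, 0.0037, 0, 0.0016, 1], [0, 0, 0, 0.0037, 0, 0.0016, 1], [0, 0, 0, 0, 0, 0, 1]],
])

```text
time_s: 11.5
position: [0.5692, -0.1819, 0.0374]
ee_rot: [0.964, 0.177, 0.196, -0.036]
force: [-1.8, -1.8, 0.6]
gripper_width: 0.0943
gripper_force: 1.3
```

```bash
python3 -c "
from h import *
loc([.7491,-.12,.364])
a=bot.read_camera('side')[195:315,210:370,::-1];cv2.imwrite('pics/sidec4.png',cv2.resize(a,None,fx=5,fy=5,interpolation=cv2.INTER_CUBIC))"
```

```text
t 11.5 pos [ 0.5692 -0.1819  0.0374] local [-0.1902  0.0062] tool y yaw-90 -2.7787913068928596 Rz [ 0.366  0.139 -0.92 ] F [-1.76 -1.79  0.58] q6 0.213319253345176
```

View pics/sidec4.png

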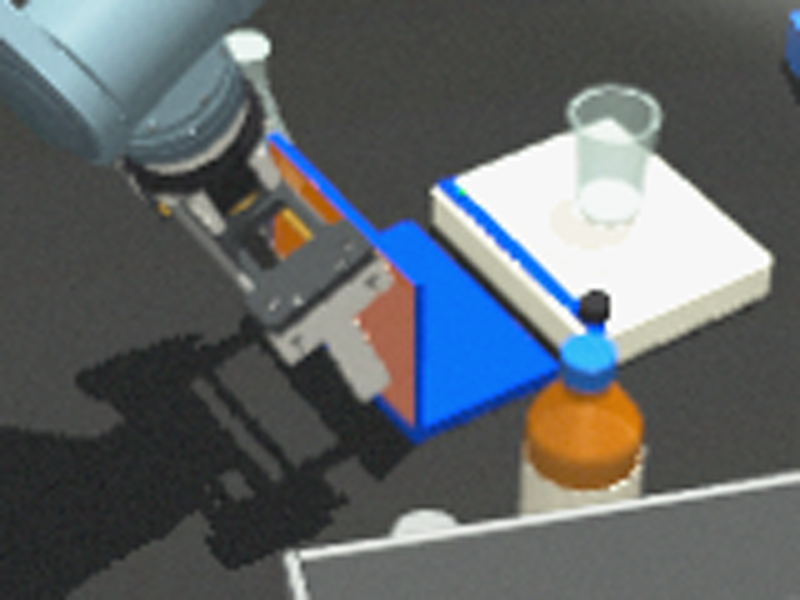

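The guard is upright and being pushed squarely. The toe edge (410,220)-(560,365) nearly parallels the stirrer front, with about 15–20 mm to go.

Emit:
carry_out([
  [[0, 0, 0, 0.0028, 0, 0.0012, 1], [0, 0, 0, 0.0028, 0, 0.0012, 1], [0, 0, 0, 0.0028, 0, 0.0012, 1], [0, 0, 0, 0.0028, 0, 0.0012, 1], [0, 0, 0, 0.0018, 0, 0.0008, 1], [0, 0, 0, 0, 0, 0, 1]],
])

```text
time_s: 12.05
position: [0.5819, -0.1768, 0.0369]
ee_rot: [0.964, 0.177, 0.196, -0.037]
force: [-3.5, -1.7, 2.4]
gripper_width: 0.0937
gripper_force: 2.1
```

Emit:
carry_out([
  [[0, 0, 0, 0.0018, 0, 0.0008, 1], [0, 0, 0, 0.0009, 0, 0.0004, 1], [0, 0, 0, 0, 0, 0, 1]],
])

```text
time_s: 12.3
position: [0.5836, -0.1761, 0.0367]
ee_rot: [0.964, 0.177, 0.195, -0.037]
force: [-12.6, -4.4, 9.6]
gripper_width: 0.0942
gripper_force: 6.6
```

```bash
python3 -c "
from h import *
loc([.7491,-.12,.364])"
```

```text
t 12.3 pos [ 0.5836 -0.1761  0.0367] local [-0.1746  0.0065] tool y yaw-90 -2.778207752016909 Rz [ 0.363  0.14  -0.921] F [-12.58  -4.43   9.6 ] q6 0.2458039151625686
```

Force jumped to 13 N, so the guard is against the stirrer. I'll back off and check flushness.

Emit:
carry_out([
  [[0, 0, 0, 0, 0, 0, 1], [0, 0, 0, 0, 0, 0, 1], [0, 0, 0, -0.0046, 0, -0.002, 1], [0, 0, 0, -0.0185, 0, -0.0078, 1], [0, 0, 0, -0.0185, 0, -0.0078, 1], [0, 0, 0, -0.0185, 0, -0.0078, 1], [0, 0, 0, -0.0185, 0, -0.0078, 1], [0, 0, 0, 0, 0, 0, 1]],
])

```text
time_s: 12.97
position: [0.5027, -0.2059, 0.0357]
ee_rot: [0.964, 0.175, 0.196, -0.037]
force: [-0.0, 0.5, 0.7]
gripper_width: 0.0939
gripper_force: 0.0
```

```bash
python3 -c "
from h import *
loc([.7491,-.12,.364])
a=bot.read_camera('top')[150:240,275:395,::-1];b=bot.read_camera('side')[205:305,250:370,::-1]
cv2.imwrite('pics/topc5.png',cv2.resize(a,None,fx=6.5,fy=6.5,interpolation=cv2.INTER_CUBIC))
cv2.imwrite('pics/sidec5.png',cv2.resize(b,None,fx=6,fy=6,interpolation=cv2.INTER_CUBIC))"
```

```text
t 12.9667 pos [ 0.5027 -0.2059  0.0357] local [-0.2608  0.0075] tool y yaw-90 -2.7817646458179084 Rz [ 0.364  0.14  -0.921] F [-0.03  0.51  0.72] q6 0.07734009462659264
```

View pics/topc5.png

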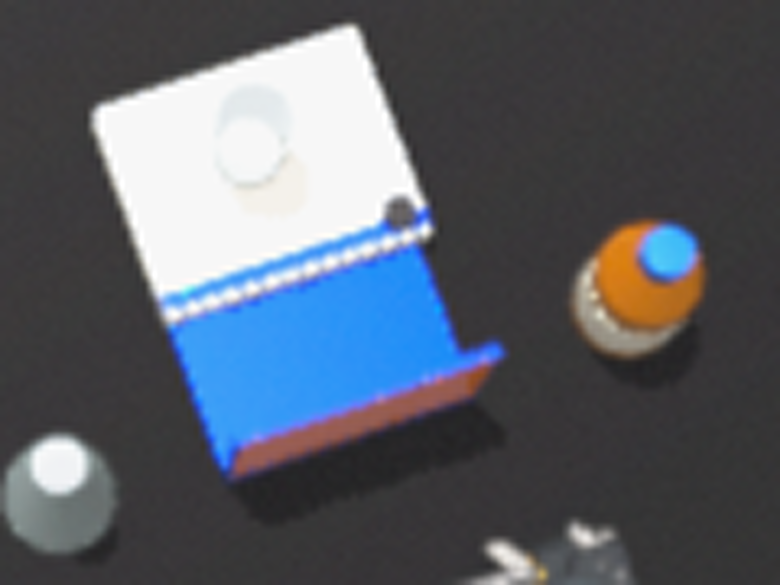

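View pics/sidec5.png

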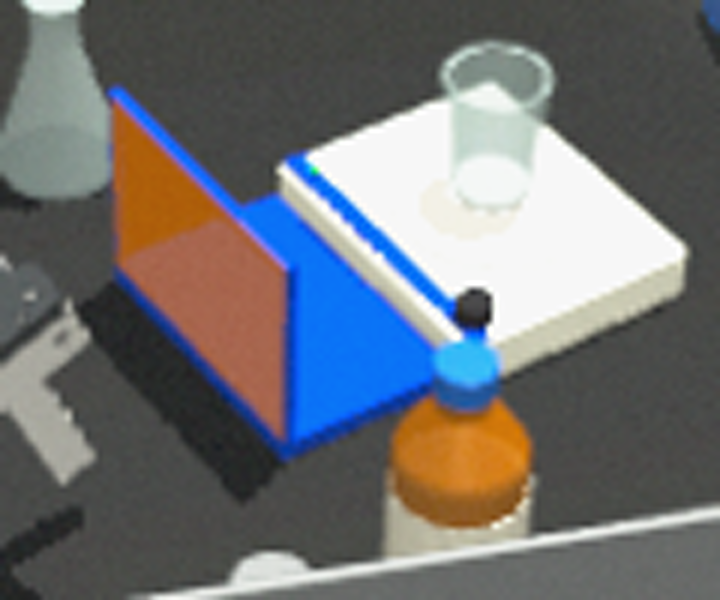

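Both views show the guard upright and centred, with no gap along the toe edge (top crop (175,322)-(425,245)). The bystanders are undisturbed and the tool is clear, so I'm handing the job in.

```bash
python3 -c "
from rig import bot
print(bot.finish_job())"
```

```text
the job is handed in; nothing more can be done
None
```

The guard stands upright on its foot, flush against the stirrer's front and about centred. The glassware and jars near it look undisturbed in the final close-ups. The job is handed in at about 13 s; no pass/fail result was returned, and joint 6 briefly read -2.741 against its -2.74 limit.

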